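# Read the clear-coat test slide

### The job

Two clear acrylic spray-test slides lie on the drying stands; each has one frosted label end with a small notch in one corner, and a slide lies label side up when, looking along it towards its frosted end, the notch is in the right-hand corner of that end (in the left-hand corner it lies label side down and has already been read). Pick up the slide that lies label side up, and with the label still up push its frosted end into the slot of the slide reader until the sprung carriage inside is fully home. The carriage would push the slide out again, so finish while still gripping the slide and holding it home; leave the other slide and the things around where they are.

Things in the scene. Friction and masses are not known exactly. Their poses are not given: they have to be found in the camera images.
- slide_a_mid (a point): Centre, half-way through its thickness, of the slide that lies label side up: clear acrylic, 110 x 46 x 5 mm, about 30 g, balanced at its centre on a drying stand (head 30 mm across) 45 mm above the table, at any yaw. x points along it to the frosted end (end face at x = +55 mm), y across it, z out of the label side (up). Grip its long edges, y = +-23 mm (46 mm apart).
- slide_a: The same slide, same axes; origin at the centre of its unlabelled side, 2.5 mm below its centre. Its last 30 mm (x = +25 to +55) are frosted, the rest clear. The corner x = +43 to +55, y = -23 to -11 mm is cut away: the notch.
- slide_a_nose (a point): Middle of the frosted end face of that slide, 55 mm ahead of its centre, same axes.
- slide_b_mid (a point): Centre of the other slide, the same article turned over: it lies label side down (z points down, x to its frosted end), so from above its notch is in the left-hand corner of the frosted end. Already read: leave it. It lies on the other stand, 0.15 m or more away; which stand holds which slide changes.
- reader: Slide reader, a fixed grey bench instrument 120 deep x 110 wide x 84 mm high (lens barrel on its hood to 96 mm); origin at the centre of its underside, x from its front (towards the robot) to its back, y to the left, z up; yawed up to 0.3 rad. A 20 mm high air hose lies on the table in front of it.
- reader_mouth (a point): Centre of the slot (50 wide, 9 mm high) in the reader's front face, 64 mm above the table; axes as the reader, x is the way in, slide level. A black flared mouthpiece stands out 10 mm in front. From 12 mm in, a fixed key fills the right side (y = -26.5 to -13 mm); only the notch passes it. Beside it the carriage meets the end face 12 mm in; fully in, the end face is 24 mm in.
- reader_carriage (a joint): How far the carriage is pushed back (m): 0 as it waits, 0.012 at its stop (fully home). Its spring pushes back with 2 N at 0 and 5 N at the stop.
- fine_tape: Roll of fine-line tape, 72 mm across, 12 mm high, lying between the stands and the reader; origin at its underside. Stays where it is.
- eraser: Eraser, 21 x 48 x 13 mm, lying between the two stands; origin at its underside. Stays where it is.
- siphon_jar: Glass jar with a siphon lid, 34 mm wide, 72 mm high, left of the stands; origin at its underside. Stays where it is.

How it is judged:
By the outcome, as a careful person would: the job done as asked, in the order asked, and still so for the second after the job is handed in, while the arm keeps its last pose, push and grip.
It also fails if it takes over 38 s, if anything falls off the work surface, if the arm or the gripper's body presses on something with over 40 N, if the wrist force passes 120 N, or if a joint passes its speed limit or range.

### The arm

A 6-joint arm with a two-finger parallel gripper is mounted at the origin on a cart in front of the work surface, level with it; the furniture and walls round the work are solid. World frame = base frame: x ahead of the robot, y to its left, z up, the work surface at z = 0. Lengths are in mm, angles in rad, forces in N, time in s.
With the tool pointing down it reaches from about 350 to 775 mm from the base axis. Payload 7.3 kg.
Tool frame: the origin (TCP) lies on the front face of the gripper's body, between the roots of the fingers; the fingertips stand 66 mm ahead of it and the grasp point (between the pads) lies 47 mm ahead of it (bot.tip_extent is the distance from the TCP to the fingertips, in mm); z points along the fingers, y is the line along which they close (so a half turn about z gives the same grasp; the last joint's range is limited). The gripper opens to 92 mm and grips with 3 to 60 N. Pads are 19 mm wide; open, the fingers measure 130 mm over their backs; the gripper's body (75 mm by 190 mm) begins 47 mm behind the grasp point.
Start: joints at [-1.288, 0.342, 1.524, -0, 1.275, -0.146], TCP at [218.307, -477.473, 292.241] pointing down, gripper open.
Joint ranges: [-2.53, 2.53], [-0.77, 2.02], [0.04, 2.7], [-1, 4.14], [0.28, 2.66], [-3.11, 3.11]. Speed limits (rad/s): [2.57, 2.57, 3.14, 3.14, 3.14, 3.14].

### API

Orientations are given as [roll, pitch, yaw] about the fixed x, y, z axes, in that order (R = Rz(yaw) Ry(pitch) Rx(roll)).
In Python, from plant import readout, viewer, order, bot gives the robot as it stands.
- The arm moves only by the shell command python3 -m creep 'ROWS'. ROWS is text: rows parted by semicolons, each of 7 numbers parted by spaces: the shift along the world's x, y, z in m, then the turn, a rotation vector about the world's x, y, z in rad, then the opening in per cent of the stroke, from 0 (shut) to 100 (fully open). A call has 1 to 8 rows; each row shifts and turns the commanded pose from where the row before left it; what a row does not reach is not made up. A row lasts 1/12 s, in which the tool goes at most 41.7 mm and 7.16 degrees, less where a joint would pass 70% of its speed; a pose out of reach is approached as far as the arm can. A call is refused whole if a number of a shift passes 0.0417 or a number of a turn 0.125, either way. A call with a gripper value outside its range is refused whole. The fingers move at their own pace and stop on an object; the grip force is fixed at half the most. Time passes only in rows, so rows that do not move let the fingers close. It gives the time, the measured TCP pose, the force, the opening and the grip force at its end, in the units of the state.
- readout.get_obs(): the state, without advancing time (a new reading comes with each control period).
- viewer.capture(name): name is "side" or "top" or "wrist"; returns the picture (480x640x3 uint8, red, green, blue); there is no depth.
- viewer.camera_info(name): a dict with "fx", "fy", "cx", "cy" (pixels), "D" ([k1, k2, p1, p2, k3] as OpenCV has them; the pictures are not rectified), "origin" and "rotation" of the camera in the world. Camera axes: x right, y up, looking along -z (the intrinsics and any distortion apply to the point x, -y, -z); pixel columns grow to the right and rows downward; lengths in mm; the calibration is good to about 2 mm. A picture is of the moment at which its call begins: read the wrist's pose just before it. camera_info takes no time and is no camera call; for the wrist camera it gives the pose at the moment of the call.
- order.close_job(): hands the job in; it is judged then, once.
The state is a dict: "time": time; "joint_positions": joint angles; "dq": joint speeds; "tau": joint torques, N m; "tool_pos": TCP position; "tcp_rot": TCP orientation; "contact_force": force on the tool from outside, world axes, zero at the start; "moment": the same for the moment, N m; "grip_width": finger opening in mm; "finger_force": force on a finger pad.
Only numpy, scipy, OpenCV 4.12 (cv2) and the standard library are available. Lean on these libraries where they do the work, as an engineer would, in place of code of your own. Each camera call takes 0.05 s, during which the arm holds its last target. There are 200 camera calls.

## Working session

There is one attempt and no reset: what is moved stays moved. The work goes in short steps, Python scripts to look and compute and a shell command to move; the robot and the scene stay as the last step left them, time stands still between calls to the robot, and variables do not carry over. Pictures are saved under pics/ and viewed, at most 10 in all, crops included, and the job is handed in when it is done.

```bash
ls; mkdir -p pics
python3 - <<'E'
from plant import readout, viewer
import cv2
print(readout.get_obs())
for n in ("top","side"):
    im=viewer.capture(n); cv2.imwrite(f"pics/{n}0.png",im[:,:,::-1]); print(n,viewer.camera_info(n))
print(viewer.camera_info("wrist"))
E
```

```text
pics
{'time': 0.0, 'joint_positions': array([-1.28800322e+00,  3.42723701e-01,  1.52502329e+00, -5.50729809e-06,
        1.27540600e+00, -1.45990115e-01]), 'dq': array([ 2.66249869e-04,  1.05121084e-03, -1.95989513e-03, -8.74731206e-05,
       -1.51140804e-03, -1.20810178e-03]), 'tau': array([-7.19100171e-05, -4.31237555e+01, -2.44226557e+01,  7.18872109e-02,
        5.59757254e-02, -1.17280642e-04]), 'tool_pos': array([ 218.21212702, -477.15938398,  291.54219289]), 'tcp_rot': array([-3.14004814e+00, -2.21775984e-04,  4.28784657e-01]), 'contact_force': array([ 0.26529522,  0.29116076, -0.17394504]), 'moment': array([ 0.05229871, -0.0278278 , -0.01701658]), 'finger_force': 0.0, 'grip_width': 91.79779683703482}
top {'fx': 462.7554864725163, 'fy': 462.7554864725163, 'cx': 316.6413009436593, 'cy': 243.5108921319319, 'D': array([-0.07437864,  0.        ,  0.        ,  0.        ,  0.        ]), 'origin': array([ 529.15897236, -183.74327353,  906.93195867]), 'rotation': array([ 0.03248348,  0.01714348, -1.56775972])}
side {'fx': 569.832737653257, 'fy': 569.832737653257, 'cx': 329.87381764436265, 'cy': 244.75737261105863, 'D': array([-0.04501856,  0.        ,  0.        ,  0.        ,  0.        ]), 'origin': array([ 158.20112417, -885.3121628 ,  741.07431946]), 'rotation': array([ 0.88431651,  0.01883823, -0.58042561])}
{'fx': 384.87644417549967, 'fy': 384.87644417549967, 'cx': 318.811625547341, 'cy': 237.03827023050985, 'D': array([-0.0829643,  0.       ,  0.       ,  0.       ,  0.       ]), 'origin': array([ 282.25878796, -448.99382657,  384.25650067]), 'rotation': array([-0.26406267,  0.00238785, -1.14231836])}
```

View pics/top0.png

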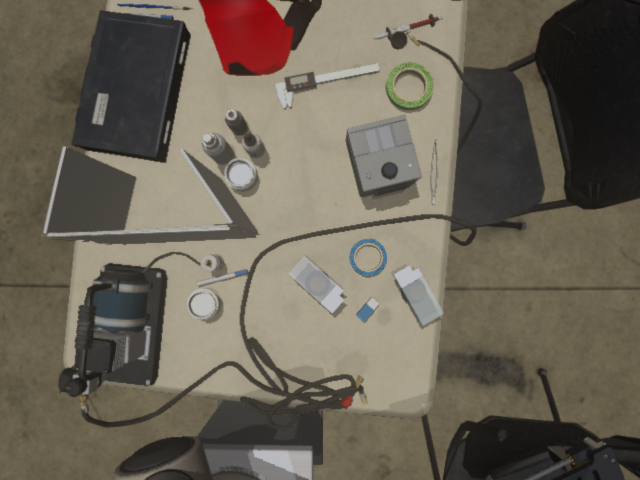

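View pics/side0.png

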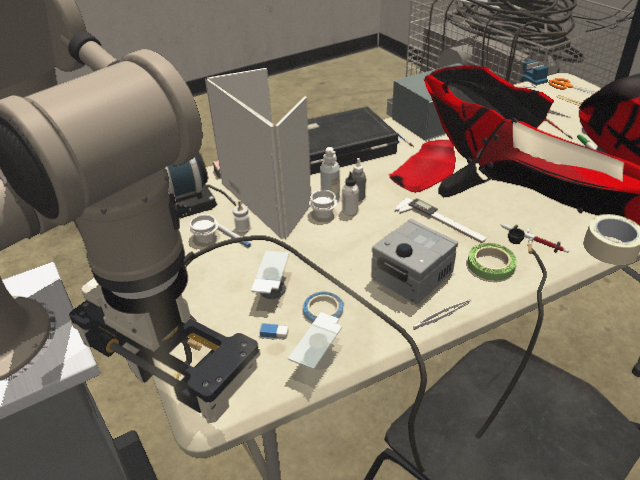

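The top view has the two slides at about (316,285) and (417,295), the reader at about (383,155), and the tape at (368,258). The side view has the slides at (270,272) and (316,342) and the reader at (414,260). Next I'll enlarge these areas.

Run:
```python
import cv2,numpy as np
t=cv2.imread("pics/top0.png");s=cv2.imread("pics/side0.png")
a=cv2.resize(t[250:335,280:450],None,fx=4.5,fy=4.5,interpolation=cv2.INTER_CUBIC)
b=cv2.resize(s[240:375,240:350],None,fx=4,fy=4,interpolation=cv2.INTER_CUBIC)
c=cv2.resize(s[210:310,360:470],None,fx=3,fy=3,interpolation=cv2.INTER_CUBIC)
d=cv2.resize(t[110:200,335:425],None,fx=3,fy=3,interpolation=cv2.INTER_CUBIC)
cv2.imwrite("pics/ca.png",a)
m=np.zeros((580,780,3),np.uint8); m[:540,:440]=b; m[:300,445:775]=c; m[305:575,445:715]=d
cv2.imwrite("pics/cb.png",m)
```

```text
(no output)
```

View pics/ca.png

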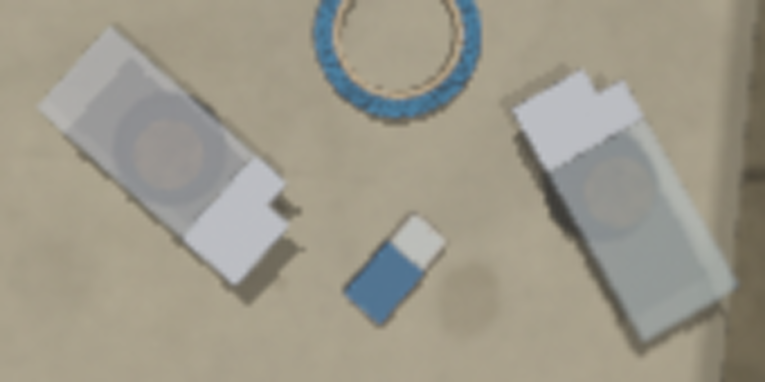

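View pics/cb.png

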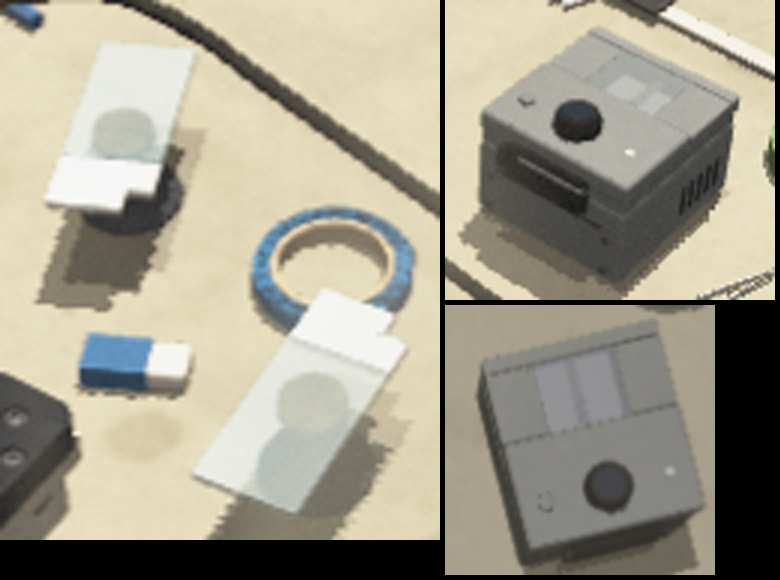

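The left slide's notch is on its left-hand side looking towards the frosted end, so it's label down. The right slide (~417,295) has its notch on the right-hand side, so that's slide A. Now I'll triangulate its corners and the reader's.

```bash
cat > h.py <<'E'
import numpy as np,cv2
from scipy.spatial.transform import Rotation as R
from scipy.optimize import least_squares
F=np.diag([1,-1,-1.])
def cam(i):
    Rw=R.from_euler('xyz',i['rotation']).as_matrix()@F
    K=np.array([[i['fx'],0,i['cx']],[0,i['fy'],i['cy']],[0,0,1]])
    return Rw,np.array(i['origin']),K,np.array(i['D'])
def proj(c,P):
    Rw,o,K,D=c
    return cv2.projectPoints((np.atleast_2d(P)-o)@Rw,np.zeros(3),np.zeros(3),K,D)[0][:,0]
def tri(cs,uvs):  # list of cams, list of pixels of same point
    f=lambda p:np.concatenate([proj(c,p)[0]-u for c,u in zip(cs,uvs)])
    r=least_squares(f,[500,-200,40]); return r.x,np.abs(r.fun).max()
def pose(cs,obs,M,x0): # x,y,z,yaw level fit; obs: list of (n,2), nan=missing
    M=np.asarray(M,float)
    def f(q):
        W=M@R.from_euler('z',q[3]).as_matrix().T+q[:3]
        e=np.concatenate([(proj(c,W)-o).ravel() for c,o in zip(cs,obs)]); return e[~np.isnan(e)]
    r=least_squares(f,x0); return r.x,np.abs(r.fun).max(),np.sqrt((r.fun**2).mean())
E
python3 - <<'E'
from h import *
from plant import viewer
cs=[cam(viewer.camera_info(n)) for n in("top","side")]
un=lambda p,s,o,m=(0,0):(np.array(p,float)-m+.5)/s-.5+o
T=un([(513,110),(583,70),(600,98),(627,83),(738,285),(643,343)],4.5,(280,250))
S=un([(325,290),(392,313),(380,335),(406,343),(297,512),(193,476)],4,(240,240))
for a,b in zip(T,S): p,e=tri(cs,[a,b]); print(p.round(1),round(e,2))
M=[(55,23,2.5),(55,-11,2.5),(43,-11,2.5),(43,-23,2.5),(-55,-23,2.5),(-55,23,2.5)]
print("A both",pose(cs,[T,S],M,[500,-300,47,.5]))
# reader: hood corners back-left, back-right, front-right, front-left
T=un([(483,365),(655,322),(702,508),(530,552)],3,(335,110),(445,305))
S=un([(595,30),(738,98),(628,195),(483,115)],3,(360,210),(445,0))
for a,b in zip(T,S): p,e=tri(cs,[a,b]); print(p.round(1),round(e,2))
M=[(60,55,84),(60,-55,84),(-60,-55,84),(-60,55,84)]
print("reader",pose(cs,[T,S],M,[700,-200,0,.25]))
E
```

```text
[ 500.8 -311.7   48.3] 0.01
[ 516.5 -339.9   49.8] 0.43
[ 505.4 -347.1   49.6] 0.24
[ 511.3 -357.8   50.9] 0.4
[ 428.9 -404.4   48.8] 0.03
[ 405.2 -365.7   47.2] 0.15
A both (array([ 463.84426736, -358.34614394,   46.46222402,    0.52244269]), np.float64(0.9607294832912885), np.float64(0.5282368013515842))
[ 762.6 -224.2   76.8] 0.37
[ 789.3 -328.6   77.7] 0.29
[ 676.6 -356.7   76.3] 0.23
[ 649.6 -252.9   77.8] 0.37
reader (array([ 7.19836275e+02, -2.90411336e+02, -7.43996351e+00,  2.49606632e-01]), np.float64(1.3710151546034126), np.float64(0.7922381107937335))
```

```bash
python3 -m creep '0.0307 0.0149 -0.0115 0 0 0.0116 100;0.0307 0.0149 -0.0115 0 0 0.0116 100;0.0307 0.0149 -0.0115 0 0 0.0116 100;0.0307 0.0149 -0.0115 0 0 0.0116 100;0.0307 0.0149 -0.0115 0 0 0.0116 100;0.0307 0.0149 -0.0115 0 0 0.0116 100;0.0307 0.0149 -0.0115 0 0 0.0116 100;0.0307 0.0149 -0.0115 0 0 0.0116 100'; python3 -m creep '0 0 0 0 0 0 100;0 0 0 0 0 0 100'
cat > shot.py <<'E'
import sys,cv2,pickle
from plant import readout,viewer
n=sys.argv[1]; i=viewer.camera_info("wrist"); im=viewer.capture("wrist")[:,:,::-1]
cv2.imwrite(f"pics/{n}.png",im); pickle.dump(i,open(n+".pkl","wb"))
o=readout.get_obs(); print(o['time'],o['tool_pos'],o['tcp_rot'],i['origin'],i['rotation'])
E
python3 shot.py w1
```

```text
time: 0.77
tool_pos: [465.2, -357.1, 199.3]
tcp_rot: [-3.141, 0.0, 0.522]
contact_force: [0.7, -0.3, -0.4]
grip_width: 91.6
finger_force: 0.0
time: 0.93
tool_pos: [464.8, -356.8, 198.8]
tcp_rot: [-3.139, 0.001, 0.525]
contact_force: [0.7, -0.1, 0.7]
grip_width: 91.5
finger_force: 0.0
0.9833 [ 463.93716307 -357.76371294  199.53943969] [-3.14023253e+00  7.77928061e-04  5.23086617e-01] [ 525.85531066 -322.6345444   291.37840675] [-0.26496417  0.00355498 -1.04626724]
```

View pics/w1.png

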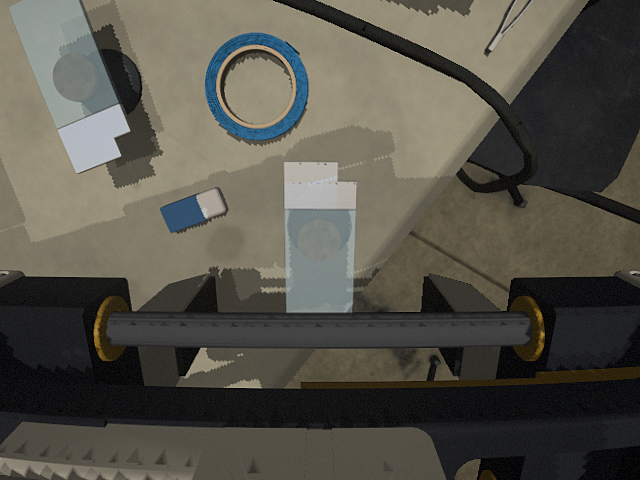

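The wrist view shows slide A between the open fingers. Its frosted end corners are at (284,163) and (337,163), with the notch at (337,182) and (357,182). I'll refit its pose with this view added.

Run:
```python
from h import *
from plant import viewer
import pickle
cs=[cam(viewer.camera_info(n)) for n in("top","side")]+[cam(pickle.load(open("w1.pkl","rb")))]
un=lambda p,s,o,m=(0,0):(np.array(p,float)-m+.5)/s-.5+o
T=un([(513,110),(583,70),(600,98),(627,83),(738,285),(643,343)],4.5,(280,250))
S=un([(325,290),(392,313),(380,335),(406,343),(297,512),(193,476)],4,(240,240))
n=np.nan
W=np.array([(284.5,162.5),(337,162.5),(337,182),(357,182),(n,n),(n,n)])
M=[(55,23,2.5),(55,-11,2.5),(43,-11,2.5),(43,-23,2.5),(-55,-23,2.5),(-55,23,2.5)]
for k in ([0,1],[2],[0,2],[1,2],[0,1,2]):
  print(k,pose([cs[j] for j in k],[[T,S,W][j] for j in k],M,[464,-358,47,.5]))
```

```text
[0, 1] (array([ 463.84426734, -358.34614398,   46.46222416,    0.52244269]), np.float64(0.960729457587945), np.float64(0.5282368013515922))
[2] (array([ 462.44227987, -359.18208317,   42.17756091,    0.5201097 ]), np.float64(0.8134772475514751), np.float64(0.4773378539316424))
[0, 2] (array([ 462.66394917, -359.19828673,   42.40625558,    0.52016702]), np.float64(1.147009463333518), np.float64(0.5829312228958728))
[1, 2] (array([ 463.0122561 , -359.14044526,   47.43583377,    0.52759256]), np.float64(1.463644033403341), np.float64(0.5941360123882325))
[0, 1, 2] (array([ 463.07805715, -358.86851413,   47.06803186,    0.52262474]), np.float64(1.3049493885757215), np.float64(0.6339878421171619))
```

```bash
python3 -m creep '-0.001 -0.0008 -0.026 0 0 0 100;-0.001 -0.0008 -0.026 0 0 0 100;-0.001 -0.0008 -0.026 0 0 0 100;-0.001 -0.0008 -0.026 0 0 0 100;0 0 0 0 0 0 100;0 0 0 0 0 0 100'; python3 -m creep '0 0 0 0 0 0 30;0 0 0 0 0 0 30;0 0 0 0 0 0 30;0 0 0 0 0 0 30;0 0 0 0 0 0 30;0 0 0 0 0 0 30;0 0 0 0 0 0 30;0 0 0 0 0 0 30'
```

```text
time: 1.48
tool_pos: [458.6, -362.0, 96.0]
tcp_rot: [-3.139, 0.001, 0.52]
contact_force: [0.4, -0.5, 0.8]
grip_width: 91.8
finger_force: 0.0
time: 2.15
tool_pos: [460.0, -361.4, 96.4]
tcp_rot: [3.141, -0.0, 0.522]
contact_force: [0.1, 0.9, 1.0]
grip_width: 45.3
finger_force: 30.0
```

```bash
python3 -m creep '0 0 0.015 0 0 0 30;0 0 0.034 0 0 0 30;0.0222 0.0067 0 0 0 -0.0544 30;0.0222 0.0067 0 0 0 -0.0544 30;0.0222 0.0067 0 0 0 -0.0544 30;0.0222 0.0067 0 0 0 -0.0544 30;0.0222 0.0067 0 0 0 -0.0544 30;0 0 0 0 0 0 30'; python3 -m creep '0 0 0 0 0 0 30;0 0 0 0 0 0 30;0 0 0 0 0 0 30'; python3 shot.py w2
```

```text
time: 2.82
tool_pos: [574.2, -326.2, 145.0]
tcp_rot: [3.141, -0.002, 0.25]
contact_force: [-0.6, 0.3, 0.8]
grip_width: 45.6
finger_force: 30.0
time: 3.07
tool_pos: [570.0, -328.3, 145.0]
tcp_rot: [-3.141, 0.001, 0.249]
contact_force: [1.3, 0.1, 0.1]
grip_width: 45.4
finger_force: 30.0
3.1167 [ 569.98538974 -328.42006251  145.19811836] [-3.14127835e+00  5.93350353e-04  2.49033296e-01] [ 638.23113537 -311.84306162  237.61114532] [-0.26525557  0.00151275 -1.3216558 ]
```

View pics/w2.png

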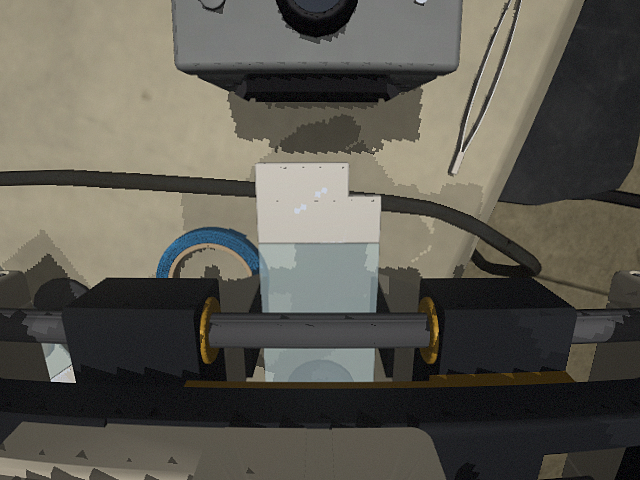

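The slide is held straight. Its nose is at columns 256–349, row 163, and its full width is 256–381. The reader's mouthpiece is at columns ~245–385, row 100. I'll go down to slot height and compare the two heights in enlarged crops.

```bash
python3 -m creep '0 0 -0.016 0 0 0 30;0 0 -0.016 0 0 0 30;0 0 0 0 0 0 30;0 0 0 0 0 0 30;0 0 0 0 0 0 30'; python3 shot.py w3
python3 - <<'E'
import cv2,numpy as np
from plant import viewer
s=viewer.capture("side")[:,:,::-1]; cv2.imwrite("pics/s3.png",s)
a=cv2.imread("pics/w2.png")[50:210,160:480]; b=cv2.imread("pics/w3.png")[20:180,160:480]
z=lambda i,k:cv2.resize(i,None,fx=k,fy=k,interpolation=cv2.INTER_CUBIC)
# brighten darks
m=np.vstack([z(a,1.85),z(b,1.85)]); m=(255*(m/255.)**.6).astype(np.uint8)
cv2.imwrite("pics/m3.png",m)
cv2.imwrite("pics/s3c.png",z(s[210:320,340:470],5)[:600])
E
```

```text
time: 3.53
tool_pos: [570.9, -328.5, 114.1]
tcp_rot: [3.141, -0.001, 0.249]
contact_force: [-0.1, -0.1, 0.1]
grip_width: 45.2
finger_force: 30.0
3.5833 [ 571.1205506  -328.52164008  114.42583303] [ 3.14018609e+00 -1.07774500e-03  2.49293472e-01] [ 638.9847747  -311.99436305  206.78232141] [-2.63864280e-01  1.68643314e-04 -1.32200494e+00]
```

View pics/m3.png

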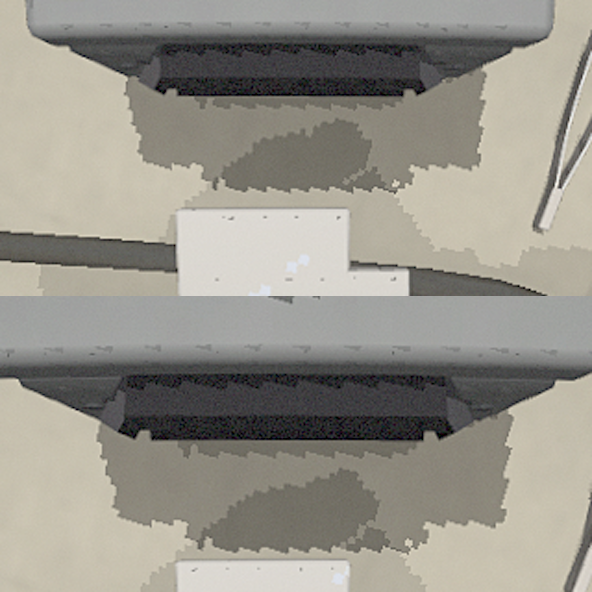

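View pics/s3c.png

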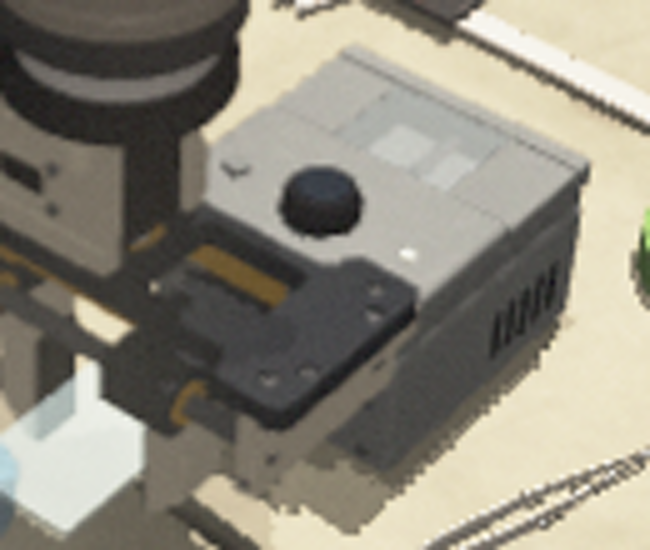

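Both wrist crops show the mouthpiece lip centred 3–7 crop pixels to the left of the slide's centreline, with yaw matched. The lip edge is at crop row 96 in the upper panel and 144 in the lower. I'll turn that into millimetres.

Run:
```python
from h import *
from plant import viewer
import pickle
ld=lambda n:cam(pickle.load(open(n+".pkl","rb")))
c2,c3,cs,ct=ld("w2"),ld("w3"),cam(viewer.camera_info("side")),cam(viewer.camera_info("top"))
u2=lambda p:(np.array(p)+.5)/1.85-.5+(160,50)
u3=lambda p:(np.array(p)-(0,296)+.5)/1.85-.5+(160,20)
yaw=.249;Rz=R.from_euler('z',yaw).as_matrix()
for nm,a,b in [("lipL",(171,95),(144,439)),("lipR",(409,95),(431,439)),("slideL",(177.5,209),(178,561)),("slideN",(349,209),(349,561)),("hoodL",(28,20),None)]:
    if b is None: continue
    p,e=tri([c2,c3],[u2(a),u3(b)]) if nm[0]=='l' else (None,0)
    # intersect each with assumed z
    out=[]
    for c,u in((c2,u2(a)),(c3,u3(b))):
        z=60. if nm[0]=='l' else (None)
        if z is None: z={id(c2):97.8,id(c3):66.7}[id(c)]+0
        ray=cv2.undistortPoints(np.array([[u]]),c[2],c[3])[0,0]; d=c[0]@np.append(ray,1); w=c[1]+d*(z-c[1][2])/d[2]
        out.append((w@Rz).round(1))
    print(nm,"tri",None if p is None else (p@Rz).round(1),e,"z-assumed, reader axes",out)
print("tcp w2,w3 in reader axes",np.array([570,-328.4,145.1])@Rz,np.array([570.9,-328.5,114.2])@Rz)
un=lambda p:(np.array(p,float)-(445,0)+.5)/3-.5+(360,210)
# mouthpiece front outline in side0
c0=np.array([720,-290.4,0])
for z in(60,64,68): print(z,[proj(cs,c0+Rz@[-70,y,z])[0].round(1) for y in(29,0,-29)])
print(un([(548,181),(510,160),(587,198)]))
```

```text
lipL tri [ 556.5 -428.1   49.8] 0.11940773247752645 z-assumed, reader axes [array([ 555.7, -429.8,   60. ]), array([ 555.6, -430.2,   60. ])]
lipR tri [ 555.3 -486.1   63.3] 0.13184857618810497 z-assumed, reader axes [array([ 555.6, -486.6,   60. ]), array([ 555.6, -486.8,   60. ])]
slideL tri None 0 z-assumed, reader axes [array([ 531.4, -436.6,   97.8]), array([ 532.2, -437.2,   66.7])]
slideN tri None 0 z-assumed, reader axes [array([ 531.4, -469.9,   97.8]), array([ 532.1, -470.5,   66.7])]
tcp w2,w3 in reader axes [ 471.49159566 -458.73983392  145.1       ] [ 472.33919557 -459.05854128  114.2       ]
60 [array([378.4, 264.3]), array([391.2, 271.4]), array([404.3, 278.7])]
64 [array([378.5, 262.7]), array([391.3, 269.7]), array([404.4, 277. ])]
68 [array([378.6, 261. ]), array([391.4, 268.1]), array([404.6, 275.3])]
[[394.         270.        ]
 [381.33333333 263.        ]
 [407.         275.66666667]]
```

The mouth is 1.2 mm to the left of the slide and the slide is 0.5 mm high. Full insertion is about 57 mm of travel. I'll correct both and enter 40 mm, watching the force.

```bash
python3 -m creep '-0.0003 0.0012 -0.0005 0 0 0 30;0.0097 0.00247 0 0 0 0 30;0.0097 0.00247 0 0 0 0 30;0 0 0 0 0 0 30;0 0 0 0 0 0 30'; python3 -m creep '0.0048 0.00124 0 0 0 0 30;0.0048 0.00124 0 0 0 0 30;0.0048 0.00124 0 0 0 0 30;0 0 0 0 0 0 30;0 0 0 0 0 0 30'; python3 -m creep '0.0048 0.00124 0 0 0 0 30;0 0 0 0 0 0 30;0 0 0 0 0 0 30'; python3 shot.py w4
```

```text
time: 4.05
tool_pos: [590.6, -321.4, 112.8]
tcp_rot: [3.141, -0.0, 0.251]
contact_force: [-0.0, -0.2, 0.4]
grip_width: 45.6
finger_force: 30.0
time: 4.47
tool_pos: [604.6, -318.0, 112.6]
tcp_rot: [3.142, 0.0, 0.25]
contact_force: [0.2, -0.4, -1.0]
grip_width: 45.5
finger_force: 30.0
time: 4.72
tool_pos: [609.4, -316.8, 112.7]
tcp_rot: [3.141, -0.0, 0.25]
contact_force: [-0.4, -1.4, -0.5]
grip_width: 45.4
finger_force: 30.0
4.7667 [ 609.21543588 -316.86762047  112.70634745] [3.14148145e+00 7.79944630e-05 2.49725209e-01] [ 677.51911758 -300.30040568  205.34272701] [-2.64410622e-01  8.69675479e-04 -1.32135342e+00]
```

View pics/w4.png

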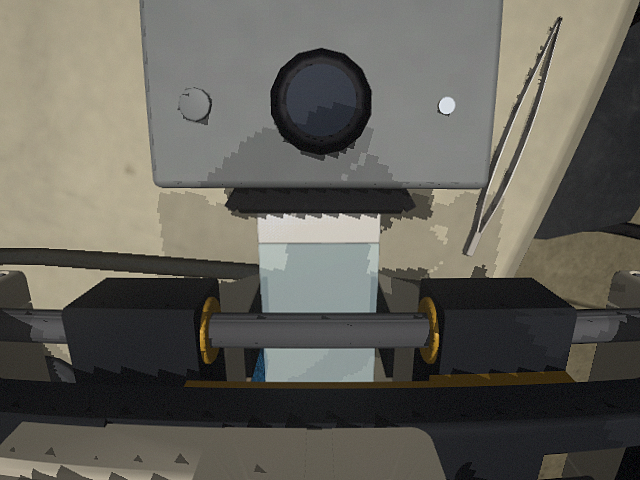

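The slide is inside the mouthpiece and centred, with the slide at columns 257–381 and the mouthpiece at 226–414. No force yet. I'll press on slowly.

```bash
python3 -m creep '0.0039 0.001 0 0 0 0 30;0.0039 0.001 0 0 0 0 30;0 0 0 0 0 0 30;0 0 0 0 0 0 30;0 0 0 0 0 0 30'; python3 -m creep '0.0029 0.00075 0 0 0 0 30;0.0029 0.00075 0 0 0 0 30;0 0 0 0 0 0 30;0 0 0 0 0 0 30;0 0 0 0 0 0 30';python3 -m creep '0.0015 0.0004 0 0 0 0 30;0.001 0.00025 0 0 0 0 30;0 0 0 0 0 0 30;0 0 0 0 0 0 30;0 0 0 0 0 0 30'
```

```text
time: 5.18
tool_pos: [616.8, -315.0, 112.6]
tcp_rot: [-3.142, 0.001, 0.25]
contact_force: [-3.0, -1.6, 0.2]
grip_width: 45.0
finger_force: 30.0
time: 5.6
tool_pos: [622.7, -313.5, 112.7]
tcp_rot: [3.142, 0.0, 0.25]
contact_force: [-2.6, -2.2, -0.4]
grip_width: 44.9
finger_force: 30.0
time: 6.02
tool_pos: [625.3, -312.8, 112.7]
tcp_rot: [3.141, 0.0, 0.25]
contact_force: [-3.3, -2.6, -0.0]
grip_width: 45.1
finger_force: 30.0
```

```bash
python3 -m creep '0.001 0.00025 0 0 0 0 30;0 0 0 0 0 0 30;0 0 0 0 0 0 30;0 0 0 0 0 0 30'; python3 -m creep '0.001 0.00025 0 0 0 0 30;0 0 0 0 0 0 30;0 0 0 0 0 0 30;0 0 0 0 0 0 30';python3 -m creep '0.001 0.00025 0 0 0 0 30;0 0 0 0 0 0 30;0 0 0 0 0 0 30;0 0 0 0 0 0 30'
```

```text
time: 6.35
tool_pos: [625.8, -312.7, 112.6]
tcp_rot: [-3.141, 0.001, 0.249]
contact_force: [-6.6, -2.7, -0.0]
grip_width: 45.2
finger_force: 30.0
time: 6.68
tool_pos: [626.0, -312.6, 112.4]
tcp_rot: [-3.141, 0.003, 0.249]
contact_force: [-9.2, -2.8, 1.0]
grip_width: 45.2
finger_force: 30.0
time: 7.02
tool_pos: [626.1, -312.6, 112.1]
tcp_rot: [-3.14, 0.005, 0.249]
contact_force: [-11.5, -3.4, 1.0]
grip_width: 45.1
finger_force: 30.0
```

```bash
python3 -m creep '0 0 0 0 0 0 30;0 0 0 0 0 0 30;0 0 0 0 0 0 30;0 0 0 0 0 0 30;0 0 0 0 0 0 30;0 0 0 0 0 0 30;0 0 0 0 0 0 30;0 0 0 0 0 0 30'; python3 shot.py w5; python3 -c "
import cv2;i=cv2.imread('pics/w5.png')[150:400,180:460];cv2.imwrite('pics/w5c.png',cv2.resize(i,None,fx=2.4,fy=2.4,interpolation=2))"
```

```text
time: 7.68
tool_pos: [626.1, -312.5, 112.2]
tcp_rot: [-3.14, 0.005, 0.249]
contact_force: [-12.8, -3.6, 2.0]
grip_width: 45.3
finger_force: 30.0
7.7333 [ 626.14892765 -312.5770846   112.16861495] [-3.13981304  0.00491093  0.24889693] [ 694.79917324 -296.16433483  204.43468889] [-0.26940309  0.00281486 -1.32218436]
```

View pics/w5c.png

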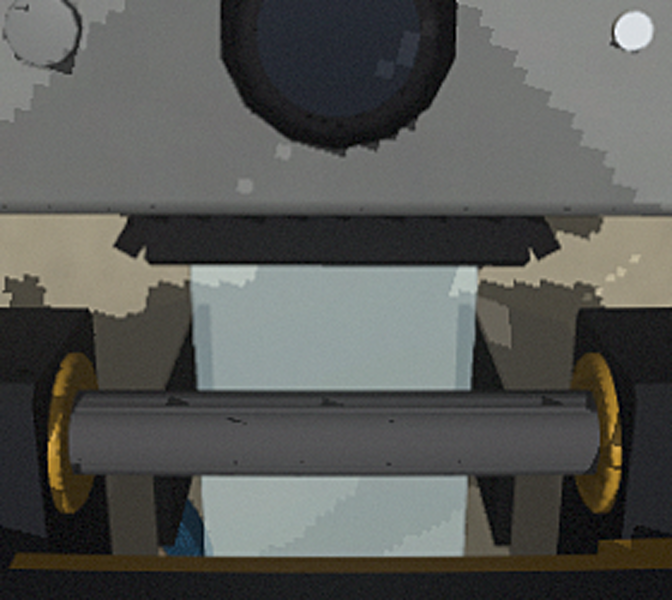

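The frosted end is completely inside: only clear acrylic shows below the lip at crop row 265. The push holds steady at about 13 N against the stop, and the slide is still gripped. Handing in.

```bash
python3 -c "from plant import order; print(order.close_job())"
```

```text
the job is handed in; nothing more can be done
None
```

I handed the job in at about 7.7 s: the label-up slide is in the reader, label up and still gripped, pushed against what I take to be the carriage stop with about 13 N (travel matched the predicted 57 mm), and I touched nothing else; no verdict came back.

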